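Lock the screw jack's jam nut

ROBOT

A 6-joint arm with a two-finger parallel gripper is mounted at the origin on a cart in front of the work surface, level with it; the furniture and walls round the work are solid. World frame = base frame: x ahead of the robot, y to its left, z up, the work surface at z = 0. Lengths are in m, angles in degrees, forces in N, time in s.
With the tool pointing down it reaches from about 0.4 to 0.825 m from the base axis. Payload 7 kg.
Tool frame: the origin (TCP) lies between the finger pads; the fingertips stand ctrl.nose_length ahead of it and the grasp point (between the pads) lies 2 mm behind it (ctrl.nose_length is the distance from the TCP to the fingertips, in m); z points along the fingers, y is the line along which they close (so a half turn about z gives the same grasp; the last joint's range is limited). The gripper opens to 88 mm and grips with 3 to 60 N. Pads are 19 mm wide; open, the fingers measure 130 mm over their backs; the gripper's body (78 mm by 193 mm) begins 47 mm behind the grasp point.
Start: joints at [-48.982, 20.546, 0.682, 0, -70.136, -16.507], TCP at [0.28, -0.614, 0.244] pointing down, gripper open.
Joint ranges: [-176.03, 176.03], [-82.01, 121.73], [-58.28, 71.71], [-173.87, 95.51], [-174.79, -0.11], [-173.66, 173.66]. Speed limits (degrees/s): [136.94, 136.94, 172.46, 180, 180, 180].

INTERFACE

Orientations are given as [roll, pitch, yaw] about the fixed x, y, z axes, in that order (R = Rz(yaw) Ry(pitch) Rx(roll)).
In Python, from plant import ctrl gives the robot as it stands.
- The arm moves only by the tool apply_moves, never from a script. Its argument "commands" is a list of rows, each a list of 3 entries, a list of its own where there are three numbers: the shift along the world's x, y, z in cm, then the turn about the world's z in rad, then the closure, from 0 (fully open) to 1 (shut). In form: [[[x, y, z], turn, jaw], ...]. A call has 1 to 20 rows; each row is the pose to reach, as a shift and turn from the pose commanded when the call began; what a row does not reach only later rows make up. A row lasts 1/12 s, in which the tool goes at most 41.7 mm and 7.16 degrees, less where a joint would pass 70% of its speed; a pose out of reach is approached as far as the arm can. A call with a gripper value outside its range is refused whole. The fingers move at their own pace and stop on an object; the grip force is fixed at half the most. Time passes only in rows, so rows that repeat a pose let the fingers close. It gives the time, the measured TCP pose, the force, the opening and the grip force at its end, in the units of the state.
- ctrl.get_obs(): the state, without advancing time (a new reading comes with each control period).
- ctrl.snapshot(name): name is "scene" or "top" or "wrist"; returns a dict with "img" (400x640x3 uint8, red, green, blue), "fx", "fy", "cx", "cy" (pixels), "T" (4x4, takes a point from camera to world coordinates). Camera axes: x right, y up, looking along -z (the intrinsics and any distortion apply to the point x, -y, -z); pixel columns grow to the right and rows downward; lengths in m; the calibration is good to about 2 mm. A picture is of the moment at which its call begins. There is no depth.
- ctrl.close_job(): hands the job in; it is judged then, once.
Trained networks look in a picture, given as the dict that the camera call returned (one of the last four; its "shot" number tells which), for a name from the list of things; names that differ only in an ending like _2 or _b are one class to them, and where a whole thing is asked for, a point or a joint stands for the part that bears it (a point fixed in the world has none). Each returns a list of dicts, best first, with "score" (0 to 1); they miss things now and then, are a little off and sometimes report something else, mostly with a low value. They report only what shows in the picture. A call takes as long as a camera call. They do not tell look-alikes from the thing itself.
- ctrl.search_frame(picture, target): "at" ([column, row] in pixels, amid what is visible of it).
- ctrl.spot_point(picture, target): "at" ([column, row] in pixels: a listed point, or the origin of a listed thing).
The state is a dict: "clock": time; "joint_pos": joint angles; "qvel": joint speeds; "tau": joint torques, N m; "tool_pos": TCP position; "orientation": TCP orientation; "force": force on the tool from outside, world axes, zero at the start; "moment": the same for the moment, N m; "opening": finger opening in m; "gripper_force": force on a finger pad.
Only numpy, scipy, OpenCV 4.12 (cv2) and the standard library are available. Lean on these libraries where they do the work, as an engineer would, in place of code of your own. Each camera call takes 0.05 s, during which the arm holds its last target. There are 200 camera calls.

TASK

Two small screw jacks are fixed to the bench, one standing taller than the other. The taller one has been set to height but its jam nut is still backed off: swing the nut's handle clockwise, seen from above, until the nut is run all the way down tight on the jack's body and will turn no further. Leave the jam nut of the shorter jack locked as it is.

Things in the scene. Friction and masses are not known exactly. Their poses are not given: they have to be found in the camera images.
- tall_axis (a point): Taller screw jack, fixed to the bench: dark cast body (round flange 88 mm wide, 13 mm high, tapering to a neck 52 mm wide) with an upright steel threaded spindle whose 28 mm wide top pad ends 122 mm above the bench. This point is on the spindle's axis at the body's flat top face, 50 mm above the bench.
- tall_handle (a point): Handle of the taller jack's jam nut (steel hexagon, 42 mm over corners, 20 mm high). One level round bar, 12 mm thick, reaches 91 mm from the axis, its last 28 mm a black knob 18 mm thick. This point: bar's centre line, 52 mm from the axis, free space all round and below; 67.5 mm above the bench when tight, 74.5 mm when fully backed off. x points outward along the bar, z up.
- tall_nut (a joint): Turn of the taller jack's nut (rad), growing clockwise seen from above; it screws down 3.2 mm per rad. 0 = backed off (7 mm gap), 2.2 = tight on the body, a hard stop. Starts at 0 to 0.5 with the bar to the left or ahead-left; tight, it points ahead and to the right (+x, -y). The nut stays where it is left; pushing the bar at the point above takes 3 to 5 N.
- short_nut (a joint): The same for the shorter jack (same body, nut and handle; spindle top 88 mm above the bench): already tight at about 2.2, to be left so.
Things that resemble listed ones, but are neither listed nor needed, are in the scene too. Leave any purple look-alike of the part that bears tall_axis alone.

How it is judged:
By the outcome, as a careful person would: the job done as asked, in the order asked, and still so for the second after the job is handed in, with the robot touching nothing.
It also fails if it takes over 32 s, if anything falls off the work surface, if the arm or the gripper's body presses on something with over 40 N, if the wrist force passes 120 N, or if a joint passes its speed limit or range.

## Working session

There is one attempt and no reset: what is moved stays moved. The work goes in short steps, Python scripts to look and compute and a tool call to move; the robot and the scene stay as the last step left them, time stands still between calls to the robot, and variables do not carry over. Pictures are saved under pics/ and viewed, at most 10 in all, crops included, and the job is handed in when it is done.

Besides the shell and the picture viewer there is one more tool, called after ">>>" as a command line: name --argument value ..., lists and objects as JSON in quotes. apply_moves: Moves the arm, as the interface text tells. Its arguments: {"type":"object","properties":{"commands":{"type":"array"}},"required":["commands"]}

```bash
mkdir -p pics
cat > h.py <<'E'
import numpy as np, cv2
from plant import ctrl
def ray(s,p):
    T=np.array(s["T"]); d=np.array([(p[0]-s["cx"])/s["fx"],-(p[1]-s["cy"])/s["fy"],-1.])
    return T[:3,3],T[:3,:3]@d
def atz(s,p,z):
    o,d=ray(s,p); return o+d*(z-o[2])/d[2]
def proj(s,P):
    T=np.array(s["T"]); c=T[:3,:3].T@(np.array(P)-T[:3,3]); return [s["cx"]+s["fx"]*c[0]/-c[2], s["cy"]-s["fy"]*c[1]/-c[2]]
def save(s,n): cv2.imwrite("pics/"+n,s["img"][:,:,::-1])
E
python3 - <<'E'
from h import *
print(ctrl.nose_length)
for n in ["scene","top"]:
    s=ctrl.snapshot(n); save(s,n+"1.png"); print(n,[k for k in s], s["T"][:3][:,3] if hasattr(s["T"],'shape') else s["T"])
    for t,z in [("tall_axis",.05),("tall_handle",.073),("tall_nut",.07),("short_nut",.07)]:
        for f in (ctrl.search_frame,ctrl.spot_point):
            print(t,f.__name__,[(np.round(r["at"]).tolist(),round(r["score"],2),atz(s,r["at"],z)[:2].round(3).tolist()) for r in f(s,t)])
E
```

```text
0.017
scene ['img', 'fx', 'fy', 'cx', 'cy', 'T', 'shot'] [-0.1067064  -0.67425143  0.57871796]
tall_axis call [([280.0, 203.0], 0.82, [0.44, 0.08]), ([260.0, 166.0], 0.82, [0.517, 0.27]), ([274.0, 185.0], 0.22, [0.48, 0.16])]
tall_axis call [([282.0, 194.0], 0.87, [0.468, 0.113]), ([262.0, 168.0], 0.66, [0.518, 0.259])]
tall_handle call [([274.0, 188.0], 0.86, [0.45, 0.113]), ([261.0, 151.0], 0.78, [0.547, 0.304])]
tall_handle call [([266.0, 180.0], 0.78, [0.457, 0.157]), ([251.0, 148.0], 0.73, [0.539, 0.338])]
tall_nut call [([257.0, 158.0], 0.68, [0.519, 0.281]), ([275.0, 183.0], 0.58, [0.467, 0.135])]Traceback (most recent call last):
  File "<stdin>", line 7, in <module>
ValueError: it knows: tall_axis, tall_handle
```

Run:
```python
from h import *
for n in ["top"]:
    s=ctrl.snapshot(n); save(s,n+"1.png"); print(n, s["T"][:3][:,3])
    for t,z in [("tall_axis",.05),("tall_handle",.073)]:
        for f in (ctrl.search_frame,ctrl.spot_point):
            print(t,[(np.round(r["at"]).tolist(),round(r["score"],2),atz(s,r["at"],z)[:2].round(3).tolist()) for r in f(s,t)])
```

```text
top [0.46033969 0.02868128 0.94183195]
tall_axis [([213.0, 188.0], 0.95, [0.529, 0.266]), ([285.0, 218.0], 0.92, [0.469, 0.111])]
tall_axis [([211.0, 184.0], 0.8, [0.537, 0.27]), ([285.0, 219.0], 0.7, [0.465, 0.111])]
tall_handle [([190.0, 186.0], 0.86, [0.532, 0.307]), ([267.0, 218.0], 0.75, [0.468, 0.147])]
tall_handle [([261.0, 217.0], 0.82, [0.468, 0.159]), ([181.0, 185.0], 0.58, [0.532, 0.325])]
```

View pics/scene1.png

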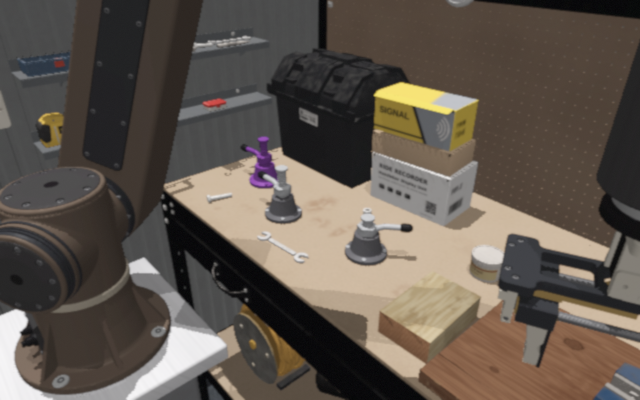

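View pics/top1.png

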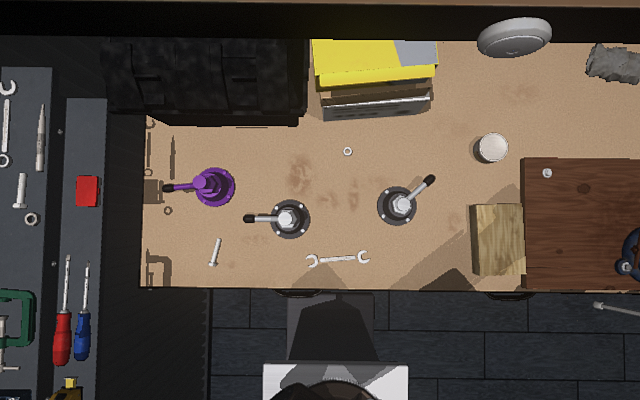

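Candidates for the tall jack:
- The grey jack at top (285,218), scene (282,195), with its handle to the left.
- The grey jack at top (397,205), scene (367,235). It is stubby and its handle points ahead-right, so it is the short, locked one.
- The purple look-alike at top (211,184), scene (262,165).

I choose the grey one at top (285,218) and check it in a crop.

Run:
```python
from h import *
s=ctrl.snapshot("scene"); c=s["img"][120:280,220:430]
cv2.imwrite("pics/crop1.png",cv2.resize(c,None,fx=3.5,fy=3.5,interpolation=cv2.INTER_CUBIC)[:,:,::-1])
for P in [(.467,.111,.05),(.467,.111,.122),(.467,.111,.088)]: print(np.round(proj(s,P)))
print(ctrl.get_obs())
```

```text
[282. 194.]
[280. 166.]
[281. 180.]
{'clock': 0.6, 'joint_pos': array([-4.89827790e+01,  2.05457479e+01,  6.80590048e-01, -6.92734520e-04,
       -7.01334893e+01, -1.65056936e+01]), 'qvel': array([-0.00630526, -0.0218522 , -0.06708245, -0.0376798 ,  0.09448529,
       -0.01564647]), 'tau': array([ 7.29269887e-04, -5.81988144e+01,  2.93180430e+01,  6.99949980e+00,
        1.24049041e-02, -1.07418893e-05]), 'tool_pos': array([ 0.28000682, -0.61415999,  0.24355556]), 'orientation': array([-1.79998888e+02,  1.00902433e-03, -1.55488708e+02]), 'force': array([ 0.54283214, -0.20958469,  0.41412664]), 'moment': array([ 0.02770775,  0.01182466, -0.00016816]), 'gripper_force': 0.0, 'opening': 0.08771482737186795}
```

View pics/crop1.png

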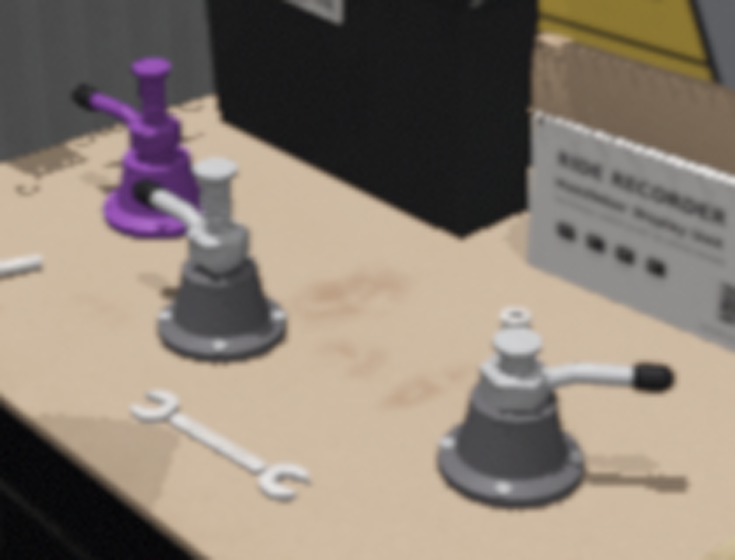

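The crop shows the purple jack at (150,65), the tall grey jack with its pad at (215,165) and a gap under its nut, and the short one at (515,340). The choice is confirmed. I'll move above the handle.

>>> apply_moves --commands '[[[4,3,0],0.11,0.5],[[8,6,0],0.22,0.5],[[12,9,0],0.33,0.5],[[16,12,0],0.44,0.5],[[18,15.5,0],0.55,0.5],[[18.5,19,0],0.66,0.5],[[18.8,22.5,0],0.77,0.5],[[18.8,26.5,0],0.88,0.5],[[18.8,30.5,0],0.99,0.5],[[18.8,34.5,0],1.1,0.5],[[18.8,38.5,0],1.14,0.5],[[18.8,42.5,0],1.14,0.5],[[18.8,46.5,0],1.14,0.5],[[18.8,50.5,0],1.14,0.5],[[18.8,54.5,0],1.14,0.5],[[18.8,58.5,0],1.14,0.5],[[18.8,62.5,0],1.14,0.5],[[18.8,66.5,0],1.14,0.5],[[18.8,70.5,0],1.14,0.5],[[18.8,74.5,0],1.14,0.5]]'

```text
clock: 2.27
tool_pos: [0.4675, 0.1329, 0.2441]
orientation: [-179.9, 0.0, -90.1]
force: [1.5, -1.0, -0.6]
opening: 0.0439
gripper_force: 0.0
```

>>> apply_moves --commands '[[[0,2,0],0,0.5],[[0,4,0],0,0.5],[[0,4,0],0,0.5],[[0,4,0],0,0.5],[[0,4,0],0,0.5]]'

```text
clock: 2.68
tool_pos: [0.4678, 0.1706, 0.2435]
orientation: [180.0, -0.0, -90.1]
force: [0.4, 0.1, -0.4]
opening: 0.0434
gripper_force: 0.0
```

Run:
```python
from h import *
o=ctrl.get_obs(); print(o["clock"],o["tool_pos"],o["orientation"],o["joint_pos"],o["opening"])
s=ctrl.snapshot("wrist"); save(s,"w1.png"); print(s["T"])
for t,z in [("tall_axis",.05),("tall_handle",.073)]:
    print(t,[(np.round(r["at"]).tolist(),round(r["score"],2),atz(s,r["at"],z)[:2].round(4).tolist()) for r in ctrl.spot_point(s,t)])
```

```text
2.6833 [0.46781602 0.17060982 0.24354594] [ 1.79989609e+02 -7.01234983e-03 -9.01490654e+01] [ 4.26897221e+01  3.69967148e+00 -2.11132500e+01 -2.11857767e-03
 -6.51994658e+01 -4.28378992e+01] 0.04339965435990279
[[-9.99994801e-01 -3.01781233e-03 -1.13581702e-03  4.68192408e-01]
 [ 3.22077341e-03 -9.51710854e-01 -3.06978952e-01  8.68115489e-02]
 [-1.54564520e-04 -3.06981014e-01  9.51715626e-01  3.84348222e-01]
 [ 0.00000000e+00  0.00000000e+00  0.00000000e+00  1.00000000e+00]]
tall_axis []
tall_handle [([314.0, 169.0], 0.9, [0.4685, 0.1592]), ([264.0, 304.0], 0.55, [0.5289, 0.3267])]
```

View pics/w1.png

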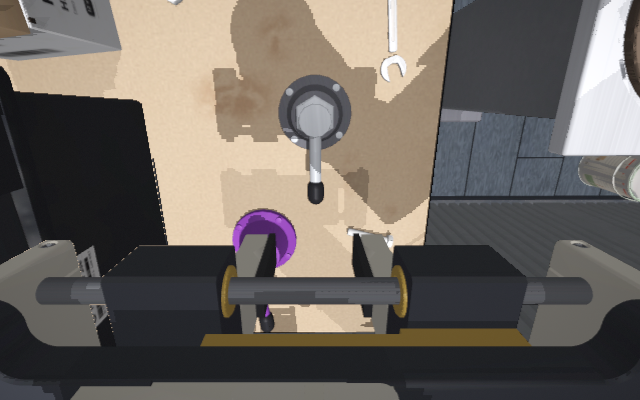

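The wrist view shows the tall jack's axis at (315,113) and its bar pointing left (+y), with the knob at (316,192). The fingers straddle the bar's line. Next, the axis and sweep waypoints.

Run:
```python
from h import *
s=ctrl.snapshot("wrist")
g=cv2.cvtColor(s["img"],cv2.COLOR_RGB2GRAY)
print("flange",atz(s,(315,112),.013),"knob tip",atz(s,(316,203),.07), "knob/bar joint",atz(s,(316,182),.08))
for a in [(.467,.108),(.467,.111),(.469,.108)]: print(a,np.round(proj(s,(*a,.122))),np.round(proj(s,(*a,.013))))
a=np.array([.468,.109]);p0=a+[0,.062]
for d in range(0,146,6):
    f=np.radians(90-d); q=a+.062*np.array([np.cos(f),np.sin(f)])-p0
    print(d,np.round(-np.radians(d),3),np.round(q*100,2))
```

```text
flange [0.46697689 0.10370634 0.013     ] knob tip [0.46639553 0.19742404 0.07      ] knob/bar joint [0.46639935 0.17076824 0.08      ]
(0.467, 0.108) [315. 124.] [315. 116.]
(0.467, 0.111) [315. 127.] [315. 118.]
(0.469, 0.108) [313. 124.] [313. 116.]
0 -0.0 [0. 0.]
6 -0.105 [ 0.65 -0.03]
12 -0.209 [ 1.29 -0.14]
18 -0.314 [ 1.92 -0.3 ]
24 -0.419 [ 2.52 -0.54]
30 -0.524 [ 3.1  -0.83]
36 -0.628 [ 3.64 -1.18]
42 -0.733 [ 4.15 -1.59]
48 -0.838 [ 4.61 -2.05]
54 -0.942 [ 5.02 -2.56]
60 -1.047 [ 5.37 -3.1 ]
66 -1.152 [ 5.66 -3.68]
72 -1.257 [ 5.9  -4.28]
78 -1.361 [ 6.06 -4.91]
84 -1.466 [ 6.17 -5.55]
90 -1.571 [ 6.2 -6.2]
96 -1.676 [ 6.17 -6.85]
102 -1.78 [ 6.06 -7.49]
108 -1.885 [ 5.9  -8.12]
114 -1.99 [ 5.66 -8.72]
120 -2.094 [ 5.37 -9.3 ]
126 -2.199 [ 5.02 -9.84]
132 -2.304 [  4.61 -10.35]
138 -2.409 [  4.15 -10.81]
144 -2.513 [  3.64 -11.22]
```

>>> apply_moves --commands '[[[0,0,-3],0,0.6],[[0,0,-6],0,0.6],[[0,0,-9],0,0.6],[[0,0,-12],0,0.6],[[0,0,-14],0,0.6],[[0,0,-15.5],0,0.65],[[0,0,-16.6],0,0.65],[[0,0,-16.6],0,0.65],[[0,0,-16.6],0,0.65]]'

```text
clock: 3.63
tool_pos: [0.468, 0.1702, 0.0774]
orientation: [180.0, -0.1, -90.2]
force: [0.3, 0.1, 0.2]
opening: 0.0307
gripper_force: 0.0
```

>>> apply_moves --commands '[[[0.33,0,0],-0.05,0.65],[[0.65,0,0],-0.105,0.65],[[0.97,-0.1,0],-0.16,0.65],[[1.29,-0.14,0],-0.21,0.65],[[1.6,-0.2,0],-0.26,0.65],[[1.92,-0.3,0],-0.314,0.65],[[2.22,-0.4,0],-0.37,0.65],[[2.52,-0.54,0],-0.42,0.65],[[2.8,-0.7,0],-0.47,0.65],[[3.1,-0.83,0],-0.524,0.65],[[3.37,-1.0,0],-0.58,0.65],[[3.64,-1.18,0],-0.63,0.65],[[3.9,-1.38,0],-0.68,0.65],[[4.15,-1.59,0],-0.733,0.65]]'

```text
clock: 4.8
tool_pos: [0.5097, 0.1549, 0.0786]
orientation: [180.0, 0.1, -132.3]
force: [-1.3, 0.9, -1.4]
opening: 0.0305
gripper_force: 1.1
```

>>> apply_moves --commands '[[[0.23,-0.23,0],-0.052,0.65],[[0.46,-0.46,0],-0.105,0.65],[[0.67,-0.71,0],-0.157,0.65],[[0.87,-0.97,0],-0.209,0.65],[[1.05,-1.24,0],-0.262,0.65],[[1.22,-1.51,0],-0.314,0.65],[[1.37,-1.8,-0.05],-0.367,0.65],[[1.51,-2.09,-0.05],-0.419,0.65],[[1.63,-2.39,-0.05],-0.471,0.65],[[1.75,-2.69,-0.1],-0.524,0.65],[[1.83,-3.0,-0.1],-0.576,0.65],[[1.91,-3.32,-0.1],-0.628,0.65],[[1.97,-3.64,-0.1],-0.681,0.65],[[2.02,-3.96,-0.1],-0.733,0.65],[[2.04,-4.28,-0.1],-0.785,0.65],[[2.05,-4.61,-0.1],-0.838,0.65]]'

```text
clock: 6.13
tool_pos: [0.531, 0.1093, 0.078]
orientation: [179.9, 0.1, 179.7]
force: [0.1, 2.2, -1.6]
opening: 0.0306
gripper_force: 1.1
```

Run:
```python
from h import *
o=ctrl.get_obs(); print(o["clock"],o["tool_pos"],o["orientation"][2],o["force"],o["joint_pos"])
s=ctrl.snapshot("top"); save(s,"t2.png"); t=ctrl.spot_point(s,"tall_handle")
print([(r["at"],r["score"],atz(s,r["at"],.07)) for r in t])
```

```text
6.1333 [0.53097616 0.10927775 0.07801997] 179.6618192109771 [ 0.14883934  2.15346627 -1.63610364] [ 3.23445415e+01  1.77287701e+01 -2.81396577e+01 -1.04505004e-02
 -4.39601379e+01 -1.22675090e+02]
[]
```

>>> apply_moves --commands '[[[0,-0.33,0],-0.05,0.65],[[-0.03,-0.65,0],-0.105,0.65],[[-0.08,-0.97,0],-0.157,0.65],[[-0.14,-1.29,0],-0.209,0.65]]'

```text
clock: 6.57
tool_pos: [0.5298, 0.0965, 0.0777]
orientation: [179.9, 0.1, 167.8]
force: [2.1, 2.4, -1.6]
opening: 0.0303
gripper_force: 1.2
```

>>> apply_moves --commands '[[[-0.08,-0.31,0],-0.05,0.65],[[-0.16,-0.63,0],-0.105,0.65]]'

```text
clock: 6.73
tool_pos: [0.5282, 0.0902, 0.0777]
orientation: [179.9, 0.1, 161.8]
force: [0.9, 1.8, -1.6]
opening: 0.0307
gripper_force: 1.1
```

>>> apply_moves --commands '[[[-0.12,-0.3,0],-0.05,0.65],[[-0.24,-0.6,0],-0.105,0.65]]'

```text
clock: 6.9
tool_pos: [0.5258, 0.0842, 0.0778]
orientation: [179.9, 0.1, 155.8]
force: [1.3, 2.6, -1.3]
opening: 0.0306
gripper_force: 1.1
```

>>> apply_moves --commands '[[[-0.14,-0.29,0],-0.05,0.65],[[-0.29,-0.58,0],-0.105,0.65]]'

```text
clock: 7.07
tool_pos: [0.5229, 0.0784, 0.0778]
orientation: [179.9, 0.1, 149.8]
force: [1.0, 2.6, -2.0]
opening: 0.0307
gripper_force: 1.2
```

Run:
```python
from h import *
o=ctrl.get_obs(); print(o["force"],o["joint_pos"][5])
s=ctrl.snapshot("scene"); c=s["img"][100:260,210:400]
cv2.imwrite("pics/c3.png",cv2.resize(c,None,fx=3.5,fy=3.5,interpolation=cv2.INTER_CUBIC)[:,:,::-1])
```

```text
[ 1.04686835  2.56465571 -2.04264797] -150.03127072848372
```

View pics/c3.png

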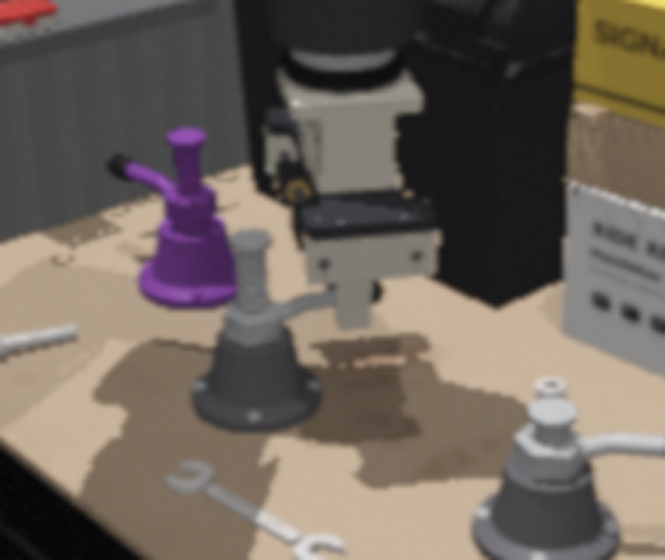

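The crop shows the bar (300,305) turning between the fingers, with the knob at (370,290). The nut isn't at its stop yet, so I continue in small steps.

>>> apply_moves --commands '[[[-0.17,-0.27,0],-0.05,0.65],[[-0.35,-0.54,0],-0.105,0.65]]'

```text
clock: 7.28
tool_pos: [0.5195, 0.073, 0.0776]
orientation: [179.9, 0.1, 143.8]
force: [1.7, 1.0, -0.8]
opening: 0.0308
gripper_force: 1.2
```

>>> apply_moves --commands '[[[-0.2,-0.25,0],-0.05,0.65],[[-0.41,-0.51,0],-0.1,0.65]]'

```text
clock: 7.45
tool_pos: [0.5154, 0.0679, 0.0776]
orientation: [179.8, 0.1, 138.1]
force: [2.4, 1.0, -1.0]
opening: 0.0308
gripper_force: 1.2
```

>>> apply_moves --commands '[[[-0.23,-0.23,0],-0.05,0.65],[[-0.46,-0.46,0],-0.08,0.65]]'

```text
clock: 7.62
tool_pos: [0.5122, 0.0644, 0.078]
orientation: [179.6, 0.1, 133.5]
force: [5.9, 9.7, -3.6]
opening: 0.0309
gripper_force: 5.9
```

Run:
```python
from h import *
o=ctrl.get_obs(); print(o["force"],o["joint_pos"][5])
s=ctrl.snapshot("wrist"); save(s,"w4.png")
```

```text
[ 5.91709551  9.68341778 -3.57324101] -165.4754403055427
```

View pics/w4.png

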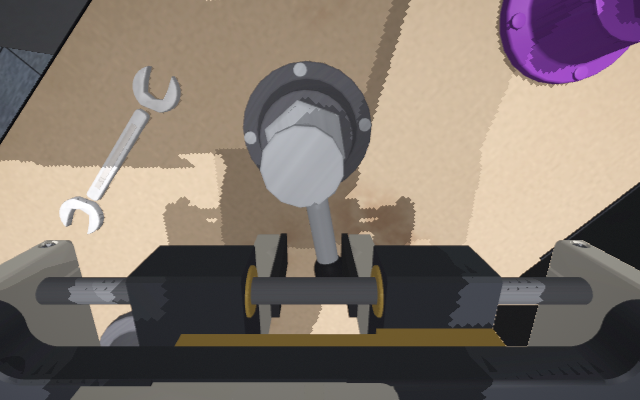

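The wrist view shows the bar (320,230) with its knob against the trailing (right) finger. The force jumped from 2.5 to 11 N, which suggests the stop. I'll push slightly more to confirm.

>>> apply_moves --commands '[[[-0.12,-0.12,0],0,0.65],[[-0.2,-0.2,0],0,0.65],[[-0.2,-0.2,0],0,0.65]]'

```text
clock: 7.92
tool_pos: [0.5118, 0.064, 0.0785]
orientation: [179.4, 0.1, 133.7]
force: [7.2, 11.1, -5.0]
opening: 0.0308
gripper_force: 6.6
```

>>> apply_moves --commands '[[[-0.1,-0.1,0],0,0.65],[[-0.2,-0.2,0],0,0.65],[[-0.2,-0.2,0],0,0.65]]'

```text
clock: 8.17
tool_pos: [0.5111, 0.0631, 0.0789]
orientation: [179.3, 0.2, 133.7]
force: [8.5, 15.1, -7.1]
opening: 0.0308
gripper_force: 8.6
```

Run:
```python
from h import *
s=ctrl.snapshot("wrist")
b=atz(s,(312,205),.0675);k=atz(s,(322,255),.0675);print(b,k,np.degrees(np.arctan2(*(k-b)[1::-1])))
print([(r["at"],r["score"],atz(s,r["at"],.0675)) for r in ctrl.spot_point(s,"tall_handle")])
```

```text
[0.49127832 0.08316079 0.0675    ] [0.51597952 0.06538322 0.0675    ] -35.742745692990916
[([324.2, 237.3], 0.63, array([0.5092154, 0.0740781, 0.0675   ]))]
```

The bar is at −36°, 2.2 rad from where it started, and it stays put under 17 N. It is tight, so I back off the finger and lift.

>>> apply_moves --commands '[[[0.25,0.25,0],0,0.65],[[0.5,0.5,0],0,0.65],[[0.72,0.72,0],0,0.65],[[0.72,0.72,0],0,0.65],[[0.72,0.72,0],0,0.65]]'

```text
clock: 8.68
tool_pos: [0.5136, 0.0664, 0.0772]
orientation: [179.9, 0.0, 133.6]
force: [1.7, 2.2, 0.8]
opening: 0.0307
gripper_force: 1.8
```

>>> apply_moves --commands '[[[0,0,1],0,0.65],[[0,0,3],0,0.65],[[0,0,6],0,0.65],[[0,0,9],0,0.65],[[0,0,12],0,0.65],[[0,0,15],0,0.65],[[0,0,17],0,0.65],[[0,0,17],0,0.65],[[0,0,17],0,0.65]]'

```text
clock: 9.43
tool_pos: [0.5124, 0.0655, 0.2479]
orientation: [179.9, 0.0, 133.5]
force: [-0.3, -0.1, -1.1]
opening: 0.0308
gripper_force: 0.0
```

Run:
```python
from h import *
o=ctrl.get_obs(); print(o["clock"],o["tool_pos"],o["force"])
s=ctrl.snapshot("wrist"); save(s,"w5.png")
print([(r["at"],r["score"],atz(s,r["at"],.0675)) for r in ctrl.spot_point(s,"tall_handle")])
```

```text
9.4333 [0.51237169 0.06548367 0.2479367 ] [-0.33923783 -0.09674227 -1.09158062]
[([317.7, 168.4], 0.65, array([0.50968988, 0.07550958, 0.0675    ]))]
```

View pics/w5.png

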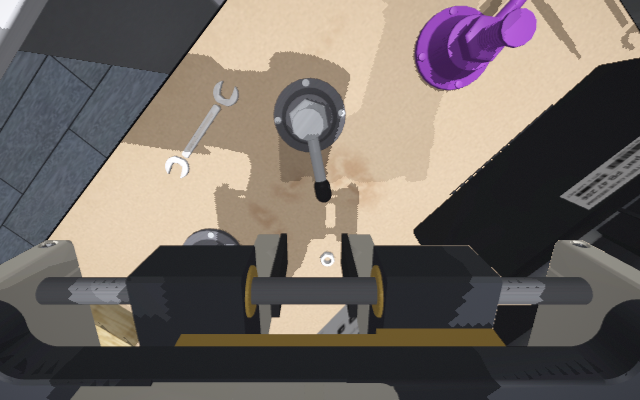

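The view is clear: the bar runs from (312,135) to the knob at (322,190), still at about −36°, and the gripper touches nothing.

```bash
python3 -c "
from plant import ctrl
print(ctrl.close_job())"
```

```text
the job is handed in; nothing more can be done
None
```

I ran the taller jack's jam nut clockwise to its hard stop: its bar turned about 2.2 rad and held still under about 17 N. The shorter jack and the purple look-alike weren't touched, and I handed the job in at about 9.5 s with the gripper clear.

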